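Line up the stepper motors by height

ROBOT

A 6-joint arm with a two-finger parallel gripper is mounted at the origin on the work surface. World frame = base frame: x ahead of the robot, y to its left, z up, the work surface at z = 0. Lengths are in mm, angles in rad, forces in N, time in s.
With the tool pointing down it reaches from about 400 to 925 mm from the base axis. Payload 12.5 kg.
Tool frame: the origin (TCP) lies midway between the tips of the shut fingers; the grasp point (between the pads) lies 19 mm behind it; z points along the fingers, y is the line along which they close (so a half turn about z gives the same grasp; the last joint's range is limited). The gripper opens to 95 mm and grips with 3 to 60 N. Pads are 20 mm wide; open, the fingers measure 119 mm over their backs; the gripper's body (75 mm by 180 mm) begins 59 mm behind the grasp point.
Start: joints at [-0.106, 0.491, 1.559, -0, 1.092, -0.106], TCP at [625.017, 0.021, 214.661] pointing down, gripper open.
Joint ranges: [-3.1, 3.1], [-0.84, 2.19], [0.05, 2.79], [-1.13, 4.28], [0.06, 2.93], [-2.69, 2.69]. Speed limits (rad/s): [2.22, 2.22, 2.79, 3.14, 3.14, 3.14].

INTERFACE

Orientations are given as [roll, pitch, yaw] about the fixed x, y, z axes, in that order (R = Rz(yaw) Ry(pitch) Rx(roll)).
In Python, from cell import * gives the robot as it stands. The module is installed in compiled form; this text tells all that it offers.
- The arm moves only by the tool arm_command, never from a script. Its arguments are lists of equal length, an entry for each row: "delta_pos": the shift along the world's x, y, z in units of 250 mm (1.0 is 250 mm), a list of three; "delta_rot": the turn, a rotation vector about the world's x, y, z in units of 90 degrees (1.0 is 90 degrees), a list of three; "claw": the closure, from 0 (fully open) to 1 (shut). In form: {"delta_pos": [[tx, ty, tz], ...], "delta_rot": [[wx, wy, wz], ...], "claw": [claw, ...]}. A call has exactly 5 rows; each row is the pose to reach, as a shift and turn from the pose commanded when the call began; what a row does not reach only later rows make up. A row lasts 1/12 s, in which the tool goes at most 41.7 mm and 7.16 degrees, less where a joint would pass 70% of its speed; a pose out of reach is approached as far as the arm can. A call with a number of a shift or a turn outside -1 to 1 is refused whole. A call with a gripper value outside its range is refused whole. The fingers move at their own pace and stop on an object; the grip force is fixed at half the most. Time passes only in rows, so rows that repeat a pose let the fingers close, or fill a call up. It gives the time, the measured TCP pose, the force, the opening and the grip force at its end, in the units of the state.
- state(): the state, without advancing time (a new reading comes with each control period).
- read_camera(name): name is "scene" or "side" or "wrist"; returns the picture (400x640x3 uint8, red, green, blue); there is no depth.
- calibration(name): a dict with "camera_matrix" (3x3 intrinsics, pixels), "T" (4x4, takes a point from camera to world coordinates). Camera axes: x right, y down, z forward; pixel columns grow to the right and rows downward; lengths in mm; the calibration is good to about 2 mm. A picture is of the moment at which its call begins: read the wrist's pose just before it. calibration takes no time and is no camera call; for the wrist camera it gives the pose at the moment of the call.
- job_done(): hands the job in; it is judged then, once.
The state is a dict: "t": time; "joints": joint angles; "qvel": joint speeds; "tau": joint torques, N m; "eef_pos": TCP position; "tcp_rot": TCP orientation; "ft_force": force on the tool from outside, world axes, zero at the start; "moment": the same for the moment, N m; "opening": opening from 0.0 (shut) to 1.0 (fully open); "grip_force": force on a finger pad.
Only numpy, scipy, OpenCV 4.12 (cv2) and the standard library are available. Lean on these libraries where they do the work, as an engineer would, in place of code of your own. Each camera call takes 0.05 s, during which the arm holds its last target. There are 200 camera calls.

TASK

Line the four stepper motors up in order of height on the orange sheet, one on each blue pad: the shortest on the pad next to the red block, the tallest on the pad farthest from it. Set each down gently, shaft up, centred on its pad and square with it, and let go; leave the white wind gauge standing where it is.

Things in the scene. Friction and masses are not known exactly. Their poses are not given: they have to be found in the camera images.
- motor_a: the shortest of four stepper motors: 42 x 42 mm square, body 20 mm tall, aluminium ends, black middle, standing shaft up (boss 22 mm wide, 2 mm high, then a 5 mm shaft up to 40 mm above the underside); grip either pair of parallel sides (the small white socket is flush). Origin: centre of the underside; z up along the shaft, x and y square to the side faces.
- motor_b: the second shortest of four stepper motors: 42 x 42 mm square, body 34 mm tall, aluminium ends, black middle, standing shaft up (boss 22 mm wide, 2 mm high, then a 5 mm shaft up to 54 mm above the underside); grip either pair of parallel sides (the small white socket is flush). Origin: centre of the underside; z up along the shaft, x and y square to the side faces.
- motor_c: the second tallest of four stepper motors: 42 x 42 mm square, body 48 mm tall, aluminium ends, black middle, standing shaft up (boss 22 mm wide, 2 mm high, then a 5 mm shaft up to 68 mm above the underside); grip either pair of parallel sides (the small white socket is flush). Origin: centre of the underside; z up along the shaft, x and y square to the side faces.
- motor_d: the tallest of four stepper motors: 42 x 42 mm square, body 62 mm tall, aluminium ends, black middle, standing shaft up (boss 22 mm wide, 2 mm high, then a 5 mm shaft up to 82 mm above the underside); grip either pair of parallel sides (the small white socket is flush). Origin: centre of the underside; z up along the shaft, x and y square to the side faces.
- pad_1: one of four equal blue square pads, 60 x 60 x 2 mm, fixed on a 3 mm thick orange sheet (110 x 500 mm), in one straight row at 100 mm spacing; names do not follow the order in the row. Origin: centre of the underside, 3 mm above the table; its top is 5 mm above the table. x lies across the row, y along it.
- pad_2: one of four equal blue square pads, 60 x 60 x 2 mm, fixed on a 3 mm thick orange sheet (110 x 500 mm), in one straight row at 100 mm spacing; names do not follow the order in the row. Origin: centre of the underside, 3 mm above the table; its top is 5 mm above the table. x lies across the row, y along it.
- pad_3: one of four equal blue square pads, 60 x 60 x 2 mm, fixed on a 3 mm thick orange sheet (110 x 500 mm), in one straight row at 100 mm spacing; names do not follow the order in the row. Origin: centre of the underside, 3 mm above the table; its top is 5 mm above the table. x lies across the row, y along it.
- pad_4: one of four equal blue square pads, 60 x 60 x 2 mm, fixed on a 3 mm thick orange sheet (110 x 500 mm), in one straight row at 100 mm spacing; names do not follow the order in the row. Origin: centre of the underside, 3 mm above the table; its top is 5 mm above the table. x lies across the row, y along it.
- red_block: red block 90 mm across the row, 20 mm along it, 16 mm high, fixed at one end of the row of pads, its centre 80 mm beyond the centre of the end pad (an equal black block stands at the other end). Origin: centre of the underside, 3 mm above the table. x lies across the row, y along it.
- wind_gauge: white printed model wind gauge standing loose among the motors: 60 x 60 mm foot, mast with three round cups within 44 mm of its axis, 91 mm high, light; it must stay where it is. Origin: centre of the underside, z up. (A loose green gear, 50 mm across and 18 mm high, also lies among the motors, not part of the job.)
There are look-alikes about, which are no part of the job. What is shaped like the pad_4 but green or turquoise is not meant. Leave any purple or turquoise look-alike of the pad_1 alone.

How it is judged:
By the outcome, as a careful person would: the job done as asked, in the order asked, and still so for the second after the job is handed in, with the robot touching nothing.
It also fails if it takes over 102 s, if anything falls off the work surface, if the arm or the gripper's body presses on something with over 40 N, if the wrist force passes 120 N, or if a joint passes its speed limit or range.

## Working session

There is one attempt and no reset: what is moved stays moved. The work goes in short steps, Python scripts to look and compute and a tool call to move; the robot and the scene stay as the last step left them, time stands still between calls to the robot, and variables do not carry over. Pictures are saved under pics/ and viewed, at most 14 in all, crops included, and the job is handed in when it is done.

Besides the shell and the picture viewer there is one more tool, called after "Call:" as name(argument=value, ...) on one line, values as JSON. arm_command: Moves the arm, as the interface text tells. Shifts and turns lie within -1 to 1; 1 stands for 250 mm of shift or 90 degrees of turn. Its arguments: {"type":"object","properties":{"delta_pos":{"type":"array"},"delta_rot":{"type":"array"},"claw":{"type":"array"}},"required":["delta_pos","delta_rot","claw"]}

```bash
mkdir -p pics; python3 - <<'E'
from cell import *
import cv2
for n in ("scene","side","wrist"):
    c=calibration(n); im=read_camera(n); cv2.imwrite(f"pics/{n}0.png",im[:,:,::-1])
    print(n,c["camera_matrix"].round(1).tolist(),c["T"].round(3).tolist())
print(state())
E
```

```text
scene [[408.0, 0.0, 317.8], [0.0, 408.0, 194.5], [0.0, 0.0, 1.0]] [[-0.331, 0.762, -0.557, 1121.494], [0.944, 0.267, -0.195, 177.042], [-0.0, -0.591, -0.807, 849.556], [0.0, 0.0, 0.0, 1.0]]
side [[442.5, 0.0, 325.6], [0.0, 442.5, 194.9], [0.0, 0.0, 1.0]] [[0.696, -0.552, 0.458, -10.047], [-0.718, -0.532, 0.449, -531.768], [-0.004, -0.642, -0.767, 985.273], [0.0, 0.0, 0.0, 1.0]]
wrist [[338.3, 0.0, 318.2], [0.0, 338.3, 203.0], [0.0, 0.0, 1.0]] [[1.0, 0.001, -0.0, 624.839], [0.001, -0.963, -0.271, 76.093], [-0.001, 0.271, -0.963, 384.647], [0.0, 0.0, 0.0, 1.0]]
{'t': 0.15, 'joints': array([-1.05560931e-01,  4.91415852e-01,  1.55929879e+00,  5.57928510e-06,
        1.09172004e+00, -1.05602500e-01]), 'qvel': array([-0.00011985, -0.00220642, -0.00124675, -0.00034214, -0.00068674,
       -0.0006138 ]), 'tau': array([ 3.16444048e-04, -6.12899423e+01, -2.58276522e+01,  6.91918633e-02,
        4.73701756e-02, -5.07232733e-05]), 'eef_pos': array([6.24823083e+02, 6.72398756e-02, 2.14202925e+02]), 'tcp_rot': array([-3.14075584e+00, -9.36760657e-05,  1.57083528e+00]), 'ft_force': array([-0.37844867,  0.55102395, -0.64876049]), 'moment': array([ 0.0252733 , -0.00945887, -0.0741245 ]), 'grip_force': 0.0, 'opening': 0.9987038797281411}
```

View pics/scene0.png

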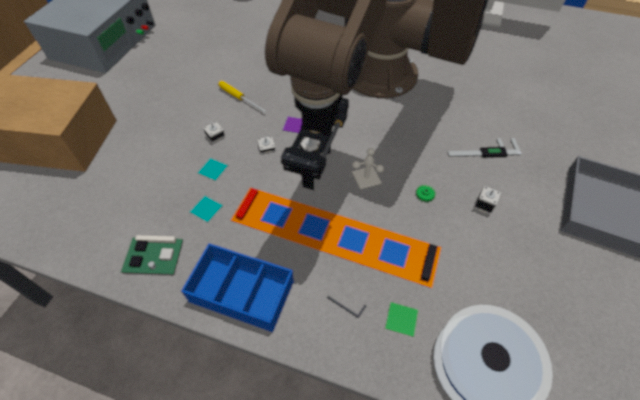

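View pics/side0.png

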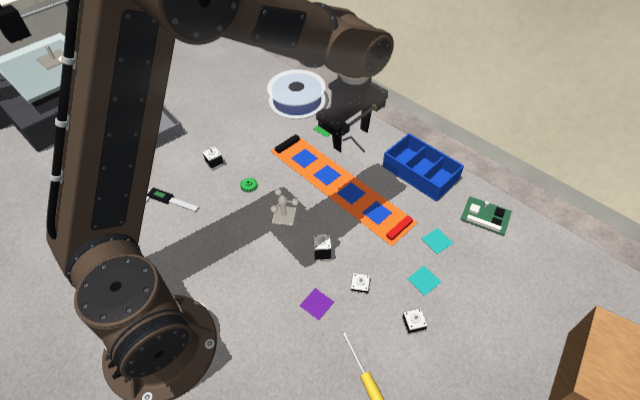

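View pics/wrist0.png

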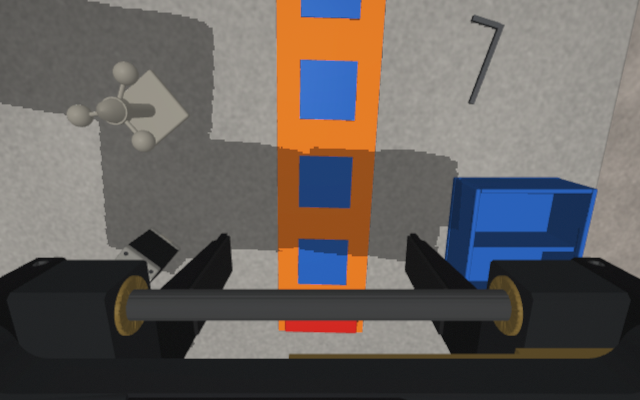

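```bash
cat > h.py <<'E'
from cell import *
import numpy as np, cv2
def w(n,u,v,z,c=None):
    c=c or calibration(n); K=c["camera_matrix"];T=c["T"]
    d=T[:3,:3]@np.linalg.solve(K,[u,v,1.]);p=T[:3,3]
    return (p+d*(z-p[2])/d[2])[:2].round(1)
def snap(n,name):
    c=calibration(n);im=read_camera(n);cv2.imwrite(f"pics/{name}.png",im[:,:,::-1])
    import pickle;pickle.dump(c,open(f"pics/{name}.pkl","wb"));return c,im
def crop(im,u0,u1,v0,v1,s):
    return cv2.resize(im[v0:v1,u0:u1],None,fx=s,fy=s,interpolation=cv2.INTER_CUBIC)
E
python3 - <<'E'
from h import *
a=cv2.imread("pics/side0.png")
t=[crop(a,u-35,u+35,v-35,v+35,5) for u,v in((212,156),(322,247),(360,283),(415,320))]
cv2.imwrite("pics/c1.png",np.vstack([np.hstack(t[:2]),np.hstack(t[2:])])[:700][::1])
x=cv2.imread("pics/c1.png");cv2.imwrite("pics/c1.png",cv2.resize(x,(600,600)))
for p in((212,163),(322,258),(360,290),(415,328),(284,215),(249,184),(305,158),(327,174),(351,193),(377,212)): print(p,w("side",*p,3))
print("wrist pads",[w("wrist",*p,5) for p in((328,90),(326,182),(323,262))])
for u,v in((299,60),(355,61),(357,120),(300,119),(300,157),(352,156),(352,208),(299,206)): print(w("wrist",u,v,5))
E
```

```text
(212, 163) [426.3 386.1]
(322, 258) [418.1 -97.4]
(360, 290) [ 417.5 -228.5]
(415, 328) [ 432.7 -384. ]
(284, 215) [444.3  76.8]
(249, 184) [450.3 236.8]
(305, 158) [640.4 194.7]
(327, 174) [639.3  98.3]
(351, 193) [633.7  -4. ]
(377, 212) [ 632.4 -103.1]
wrist pads [array([635.1,  94.3]), array([633.7,  -5.8]), array([ 630.8, -105.9])]
[604.6 124. ]
[663.  123.1]
[667.   63.3]
[604.8  64.3]
[604.3  22.8]
[662.6  24.1]
[664.4 -36.8]
[602.3 -34.5]
```

View pics/c1.png

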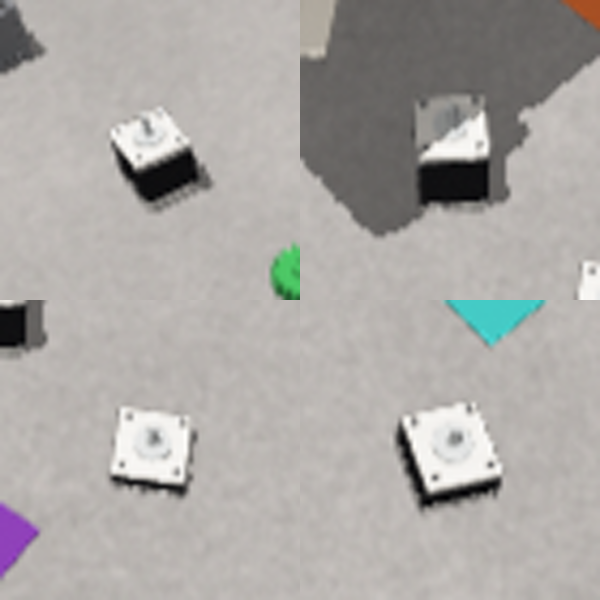

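Call:
arm_command(delta_pos=[[-0.08, -0.09, 0], [-0.18, -0.2, 0], [-0.28, -0.31, 0], [-0.37, -0.41, 0], [-0.42, -0.46, 0]], delta_rot=[[0, 0, 0], [0, 0, 0], [0, 0, 0], [0, 0, 0], [0, 0, 0]], claw=[0, 0, 0, 0, 0])

```text
t: 0.57
eef_pos: [517.8, -116.8, 214.6]
tcp_rot: [-3.141, 0.0, 1.57]
ft_force: [-0.2, 0.4, 0.1]
opening: 1.001
grip_force: 0.0
```

Call:
arm_command(delta_pos=[[-0.09, -0.1, 0], [-0.19, -0.21, 0], [-0.29, -0.32, 0], [-0.38, -0.42, 0], [-0.42, -0.46, 0]], delta_rot=[[0, 0, 0], [0, 0, 0], [0, 0, 0], [0, 0, 0], [0, 0, 0]], claw=[0, 0, 0, 0, 0])

```text
t: 0.98
eef_pos: [412.8, -232.0, 214.6]
tcp_rot: [-3.141, 0.0, 1.569]
ft_force: [0.2, -0.9, 0.5]
opening: 0.999
grip_force: 0.0
```

```bash
python3 - <<'E'
from h import *
s=state();print(s["t"],s["eef_pos"],s["tcp_rot"])
snap("wrist","w1")
E
```

```text
0.9833 [ 412.7652611  -231.97290427  214.63717593] [-3.14112089e+00  2.03723340e-04  1.56918914e+00]
```

View pics/w1.png

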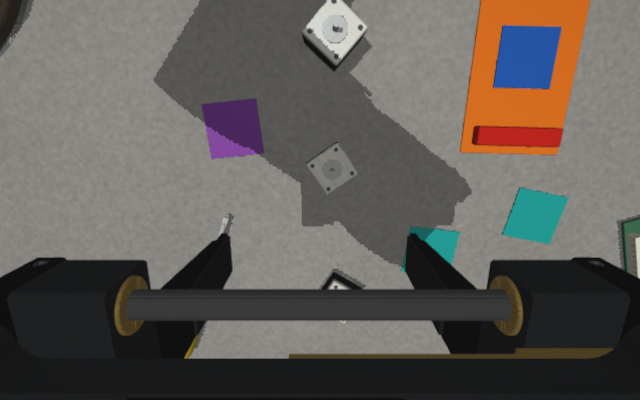

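```bash
python3 - <<'E'
from h import *
a=cv2.imread("pics/w1.png")
t=[crop(a,296,366,133,203,5),crop(a,290,380,0,70,5)]
b=crop(a,455,595,10,160,4)
o=np.zeros((600,800,3),np.uint8);
o[:350,:350]=cv2.convertScaleAbs(t[0],alpha=1.5);x=cv2.resize(t[1],(450,350));o[:350,350:]=x;
cv2.imwrite("pics/c2.png",o[:350])
# segment row pieces
hsv=cv2.cvtColor(a,cv2.COLOR_BGR2HSV)
import pickle;c=pickle.load(open("pics/w1.pkl","rb"))
def seg(lo,hi,z,box):
    m=cv2.inRange(hsv,lo,hi);k=np.zeros_like(m);k[box[1]:box[3],box[0]:box[2]]=1;m*=k
    cs,_=cv2.findContours(m,cv2.RETR_EXTERNAL,cv2.CHAIN_APPROX_NONE);cn=max(cs,key=cv2.contourArea)[:,0]
    P=np.array([w("wrist",u,v,z,c) for u,v in cn],np.float32);print(cv2.minAreaRect(P))
seg((105,120,60),(125,255,255),5,(480,10,590,110))
seg((0,150,60),(5,255,255),19,(455,110,590,160))
E
```

```text
((629.012939453125, -105.73248291015625), (59.08464431762695, 59.553749084472656), 88.6646728515625)
((624.2716064453125, -185.1342315673828), (19.102230072021484, 94.27423095703125), 88.64893341064453)
```

View pics/c2.png

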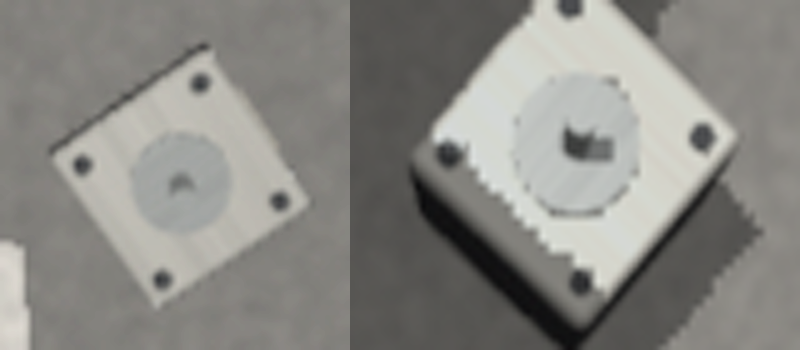

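```bash
cat >> h.py <<'E'
def holes(pts,z,c,n="wrist"):
    P=np.array([w(n,u,v,z,c) for u,v in pts],np.float32)
    r=cv2.minAreaRect(P);d=[np.linalg.norm(P[i]-P[j]) for i in range(4) for j in range(i)]
    print("z",z,"mean",P.mean(0).round(1),"sides",np.sort(d)[:4].round(1),"ang",round(r[2],2));return P
E
python3 - <<'E'
from h import *
import pickle;c=pickle.load(open("pics/w1.pkl","rb"))
A=np.array([(200,83),(82,165),(280,201),(162,280)])/5-.4+[296,133]
D=np.array([(220,5),(99,154),(353,137),(231,282)])/5-.4+[290,0]
for z in(20,34,48):holes(A,z,c)
for z in(34,48,62):holes(D,z,c)
E
```

```text
z 20 mean [ 427.6 -220.5] sides [31.  31.1 31.2 31.3] ang 34.56
z 34 mean [ 427. -218.] sides [29.9 29.9 30.  30. ] ang 34.7
z 48 mean [ 426.5 -215.6] sides [28.6 28.7 28.8 28.9] ang 34.68
z 34 mean [428.4 -84.4] sides [33.6 33.6 33.7 33.8] ang 48.11
z 48 mean [427.8 -87.2] sides [32.2 32.2 32.4 32.5] ang 48.12
z 62 mean [427.2 -90.1] sides [30.9 30.9 31.  31.2] ang 48.12
```

Call:
arm_command(delta_pos=[[0.01, 0.01, -0.08], [0.02, 0.02, -0.22], [0.03, 0.03, -0.38], [0.05, 0.038, -0.52], [0.05, 0.038, -0.6]], delta_rot=[[0, 0, 0.077], [0, 0, 0.154], [0, 0, 0.23], [0, 0, 0.307], [0, 0, 0.384]], claw=[0, 0, 0, 0, 0])

```text
t: 1.45
eef_pos: [427.3, -219.3, 61.6]
tcp_rot: [-3.141, -0.003, 2.18]
ft_force: [0.0, 0.2, 0.2]
opening: 1.001
grip_force: 0.0
```

Call:
arm_command(delta_pos=[[0, 0, -0.04], [0, 0, -0.08], [0, 0, -0.12], [0, 0, -0.12], [0, 0, -0.12]], delta_rot=[[0, 0, 0], [0, 0, 0], [0, 0, 0], [0, 0, 0], [0, 0, 0]], claw=[0, 0, 0, 0, 0])

```text
t: 1.87
eef_pos: [427.6, -220.4, 34.7]
tcp_rot: [3.142, -0.0, 2.174]
ft_force: [-0.3, -0.2, 0.1]
opening: 0.999
grip_force: 0.0
```

```bash
python3 - <<'E'
from h import *
s=state();print(s["t"],s["eef_pos"],s["tcp_rot"])
snap("wrist","w2")
E
```

```text
1.8667 [ 427.63049462 -220.42636494   34.66297164] [ 3.14157663e+00 -2.15781205e-04  2.17350107e+00]
```

Call:
arm_command(delta_pos=[[0, 0, -0.03], [0, 0, -0.06], [0, 0, -0.09], [0, 0, -0.126], [0, 0, -0.126]], delta_rot=[[0, 0, 0], [0, 0, 0], [0, 0, 0], [0, 0, 0], [0, 0, 0]], claw=[0, 0, 0, 0, 0])

```text
t: 2.33
eef_pos: [426.9, -220.1, 1.5]
tcp_rot: [-3.141, -0.002, 2.174]
ft_force: [-1.1, 0.3, -0.1]
opening: 1.0
grip_force: 0.0
```

Call:
arm_command(delta_pos=[[0, 0, 0], [0, 0, 0], [0, 0, 0], [0, 0, 0], [0, 0, 0]], delta_rot=[[0, 0, 0], [0, 0, 0], [0, 0, 0], [0, 0, 0], [0, 0, 0]], claw=[0.3, 0.45, 0.6, 0.8, 0.8])

```text
t: 2.75
eef_pos: [427.6, -220.5, 3.4]
tcp_rot: [3.141, 0.001, 2.174]
ft_force: [-0.0, 0.6, -0.4]
opening: 0.709
grip_force: 0.0
```

Call:
arm_command(delta_pos=[[0, 0, 0], [0, 0, 0], [0, 0, 0], [0, 0, 0], [0, 0, 0]], delta_rot=[[0, 0, 0], [0, 0, 0], [0, 0, 0], [0, 0, 0], [0, 0, 0]], claw=[1, 1, 1, 1, 1])

```text
t: 3.17
eef_pos: [427.5, -220.5, 3.2]
tcp_rot: [3.141, 0.0, 2.174]
ft_force: [-0.5, 0.7, 1.5]
opening: 0.44
grip_force: 30.0
```

Call:
arm_command(delta_pos=[[0, 0, 0.06], [0, 0, 0.18], [0.04, 0.02, 0.31], [0.12, 0.07, 0.42], [0.24, 0.14, 0.5]], delta_rot=[[0, 0, 0], [0, 0, 0], [0, 0, -0.07], [0, 0, -0.14], [0, 0, -0.2]], claw=[1, 1, 1, 1, 1])

```text
t: 3.58
eef_pos: [487.2, -185.8, 130.7]
tcp_rot: [3.141, 0.001, 1.852]
ft_force: [1.3, -1.5, -1.1]
opening: 0.439
grip_force: 30.0
```

Call:
arm_command(delta_pos=[[0.13, 0.07, 0.05], [0.26, 0.15, 0.1], [0.39, 0.22, 0.1], [0.5, 0.28, 0.1], [0.568, 0.32, 0.1]], delta_rot=[[0, 0, -0.06], [0, 0, -0.12], [0, 0, -0.17], [0, 0, -0.199], [0, 0, -0.199]], claw=[1, 1, 1, 1, 1])

```text
t: 4.0
eef_pos: [631.7, -103.6, 153.1]
tcp_rot: [3.141, -0.0, 1.546]
ft_force: [-0.0, 0.2, -1.6]
opening: 0.434
grip_force: 30.0
```

Call:
arm_command(delta_pos=[[0, 0, 0], [0, 0, 0], [0, 0, 0], [0, 0, 0], [0, 0, 0]], delta_rot=[[0, 0, 0], [0, 0, 0], [0, 0, 0], [0, 0, 0], [0, 0, 0]], claw=[1, 1, 1, 1, 1])

```text
t: 4.42
eef_pos: [628.9, -106.1, 153.3]
tcp_rot: [-3.141, 0.0, 1.546]
ft_force: [-0.0, 0.2, -1.1]
opening: 0.438
grip_force: 30.0
```

```bash
python3 - <<'E'
from h import *
s=state();print(s["t"],s["eef_pos"],s["tcp_rot"],s["grip_force"])
snap("wrist","w3")
E
```

```text
4.4167 [ 628.85413013 -106.14330661  153.29683985] [-3.14145039e+00  2.45823856e-05  1.54633125e+00] 29.999728202819824
```

View pics/w3.png

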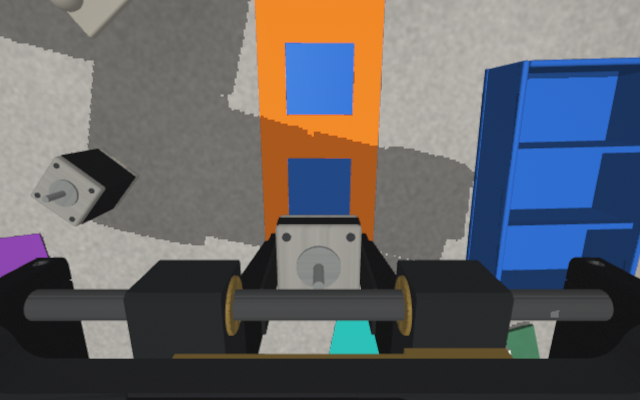

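```bash
cat >> h.py <<'E'
import pickle
def seg(name,lo,hi,z,box):
    a=cv2.imread(f"pics/{name}.png");c=pickle.load(open(f"pics/{name}.pkl","rb"))
    m=cv2.inRange(cv2.cvtColor(a,cv2.COLOR_BGR2HSV),lo,hi);k=np.zeros_like(m);k[box[1]:box[3],box[0]:box[2]]=1;m*=k
    cs,_=cv2.findContours(m,cv2.RETR_EXTERNAL,cv2.CHAIN_APPROX_NONE);cn=max(cs,key=cv2.contourArea)[:,0]
    P=np.array([w("wrist",u,v,z,c) for u,v in cn],np.float32);return P
BL=((105,120,60),(125,255,255))
E
python3 - <<'E'
from h import *
P=seg("w3",*BL,5,(270,30,370,130));print("pad2",cv2.minAreaRect(P))
P=seg("w3",*BL,5,(270,140,370,212));print("pad1part",P.min(0),P.max(0),cv2.minAreaRect(P))
P=seg("w0" if 0 else "w1",*BL,5,(480,10,590,110));print("pad1",P.min(0),P.max(0),cv2.minAreaRect(P))
P=seg("w3",(3,150,60),(20,255,255),3,(230,5,420,210))
for lab,f in(("L",np.min),("R",np.max)):
    ys=np.arange(-60,130,10.);xs=[f(P[abs(P[:,1]-y)<5][:,0]) for y in ys];k=np.polyfit(ys,xs,1);print(lab,k[0],np.polyval(k,[-105,-5]))
a=cv2.imread("pics/w3.png");cv2.imwrite("pics/c3.png",crop(a,265,375,140,300,4)[:600])
E
```

```text
pad2 ((631.91748046875, -5.550455093383789), (58.56670379638672, 58.91407775878906), 88.56786346435547)
pad1part [ 599.6 -128.7] [658.7 -76. ] ((629.49365234375, -102.37542724609375), (51.45817947387695, 58.77479553222656), 88.66777801513672)
pad1 [ 598.7 -135.8] [659.3 -76. ] ((629.012939453125, -105.73248291015625), (59.08464431762695, 59.553749084472656), 88.6646728515625)Traceback (most recent call last):
  File "<stdin>", line 7, in <module>
    return _wrapreduction(a, np.minimum, 'min', axis, None, out,
                          keepdims=keepdims, initial=initial, where=where)
    return ufunc.reduce(obj, axis, dtype, out, **passkwargs)
           ~~~~~~~~~~~~^^^^^^^^^^^^^^^^^^^^^^^^^^^^^^^^^^^^^
ValueError: zero-size array to reduction operation minimum which has no identity
```

```bash
python3 - <<'E'
from h import *
a=cv2.imread("pics/w3.png");cv2.imwrite("pics/c3.png",crop(a,265,375,200,290,6))
E
```

```text
(no output)
```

View pics/c3.png

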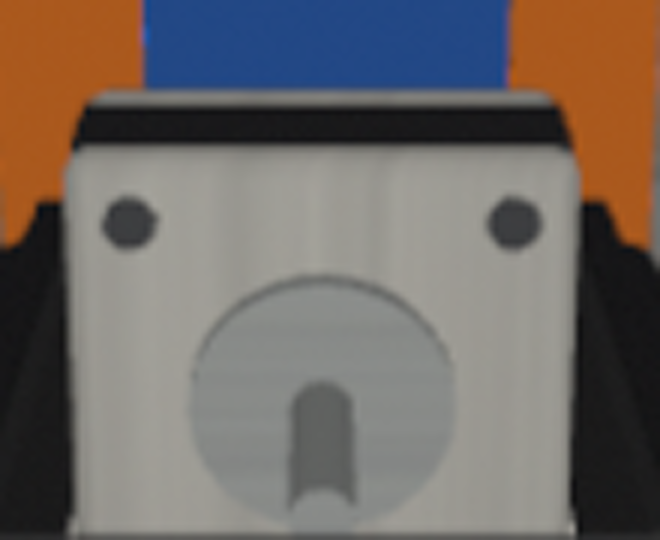

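```bash
python3 - <<'E'
from h import *
c=pickle.load(open("pics/w3.pkl","rb"))
for z in(168,170,172):
    p=[np.array(w("wrist",u/6-.42+265,v/6-.42+200,z,c)) for u,v in((130,223),(515,223))]
    d=p[1]-p[0];L=np.hypot(*d);n=np.array([d[1],-d[0]])/L
    print(z,p,L,np.degrees(np.arctan2(d[1],d[0])),"centre",(p[0]+p[1])/2+n*15.5)
E
```

```text
168 [array([613.5, -90.9]), array([645.1, -91.6])] 31.60775221365799 -1.2690027634728192 centre [ 628.95672978 -106.74619842]
170 [array([613.7, -90.1]), array([644.9, -90.8])] 31.207851576165826 -1.2852666069383234 centre [ 628.95233108 -105.94610036]
172 [array([613.9, -89.3]), array([644.7, -90. ])] 30.80795351853161 -1.3019526725788775 centre [ 628.94781822 -105.14599845]
```

Call:
arm_command(delta_pos=[[0, 0, -0.08], [0, 0, -0.2], [0, 0, -0.33], [0, 0, -0.43], [0, 0, -0.48]], delta_rot=[[0, 0, 0], [0, 0, 0], [0, 0, 0], [0, 0, 0], [0, 0, 0]], claw=[1, 1, 1, 1, 1])

```text
t: 4.88
eef_pos: [628.0, -105.6, 30.3]
tcp_rot: [-3.138, -0.001, 1.547]
ft_force: [0.7, -0.5, -1.9]
opening: 0.439
grip_force: 30.0
```

Call:
arm_command(delta_pos=[[0, 0, -0.03], [0, 0, -0.055], [0, 0, -0.075], [0, 0, -0.088], [0, 0, -0.096]], delta_rot=[[0, 0, 0], [0, 0, 0], [0, 0, 0], [0, 0, 0], [0, 0, 0]], claw=[1, 1, 1, 1, 1])

```text
t: 5.3
eef_pos: [629.9, -105.6, 9.7]
tcp_rot: [3.14, 0.0, 1.547]
ft_force: [-0.1, -0.0, -1.6]
opening: 0.44
grip_force: 30.0
```

Call:
arm_command(delta_pos=[[0, 0, 0], [0, 0, -0.001], [0, 0, -0.002], [0, 0, -0.003], [0, 0, -0.004]], delta_rot=[[0, 0, 0], [0, 0, 0], [0, 0, 0], [0, 0, 0], [0, 0, 0]], claw=[1, 1, 1, 1, 1])

```text
t: 5.72
eef_pos: [629.6, -105.5, 8.4]
tcp_rot: [3.141, 0.0, 1.547]
ft_force: [-0.0, -0.8, -1.5]
opening: 0.441
grip_force: 30.0
```

Call:
arm_command(delta_pos=[[0, 0, -0.001], [0, 0, -0.002], [0, 0, -0.002], [0, 0, -0.002], [0, 0, -0.002]], delta_rot=[[0, 0, 0], [0, 0, 0], [0, 0, 0], [0, 0, 0], [0, 0, 0]], claw=[1, 1, 1, 1, 1])

```text
t: 6.13
eef_pos: [629.6, -105.5, 8.2]
tcp_rot: [3.141, 0.0, 1.547]
ft_force: [-1.4, -0.2, 4.7]
opening: 0.439
grip_force: 30.0
```

Call:
arm_command(delta_pos=[[0, 0, 0], [0, 0, 0], [0, 0, 0], [0, 0, 0], [0, 0, 0]], delta_rot=[[0, 0, 0], [0, 0, 0], [0, 0, 0], [0, 0, 0], [0, 0, 0]], claw=[0.5, 0.4, 0.3, 0.1, 0])

```text
t: 6.55
eef_pos: [629.5, -105.5, 7.6]
tcp_rot: [3.142, 0.0, 1.547]
ft_force: [-0.1, -0.8, -0.4]
opening: 0.723
grip_force: 0.0
```

Call:
arm_command(delta_pos=[[0, 0, 0.06], [0, 0, 0.18], [0, 0, 0.32], [0, 0, 0.45], [-0.04, -0.06, 0.56]], delta_rot=[[0, 0, 0], [0, 0, 0], [0, 0, 0], [0, 0, 0], [0, 0, 0]], claw=[0, 0, 0, 0, 0])

```text
t: 6.97
eef_pos: [620.6, -119.0, 149.9]
tcp_rot: [3.14, 0.0, 1.549]
ft_force: [0.5, -0.3, 0.4]
opening: 0.994
grip_force: 0.0
```

Call:
arm_command(delta_pos=[[-0.07, -0.12, 0.06], [-0.15, -0.23, 0.12], [-0.23, -0.34, 0.18], [-0.31, -0.46, 0.22], [-0.39, -0.57, 0.26]], delta_rot=[[0, 0, 0], [0, 0, 0], [0, 0, 0], [0, 0, 0], [0, 0, 0]], claw=[0, 0, 0, 0, 0])

```text
t: 7.38
eef_pos: [521.0, -264.3, 213.6]
tcp_rot: [3.141, 0.001, 1.547]
ft_force: [-0.0, -0.2, -0.7]
opening: 0.998
grip_force: 0.0
```

Call:
arm_command(delta_pos=[[-0.08, -0.12, 0], [-0.16, -0.23, 0], [-0.24, -0.34, 0], [-0.3, -0.42, 0], [-0.32, -0.46, 0]], delta_rot=[[0, 0, 0], [0, 0, 0], [0, 0, 0], [0, 0, 0], [0, 0, 0]], claw=[0, 0, 0, 0, 0])

```text
t: 7.8
eef_pos: [440.1, -380.1, 212.7]
tcp_rot: [-3.141, 0.0, 1.545]
ft_force: [-0.7, 0.5, -0.5]
opening: 0.999
grip_force: 0.0
```

```bash
python3 - <<'E'
from h import *
s=state();print(s["t"],s["eef_pos"],s["tcp_rot"])
c,im=snap("wrist","w4")
cv2.imwrite("pics/c4.png",crop(im[:,:,::-1],270,390,120,230,5))
E
```

```text
7.8 [ 440.0552116  -380.12495214  212.69292202] [-3.14140824e+00  2.56303826e-04  1.54494241e+00]
```

View pics/c4.png

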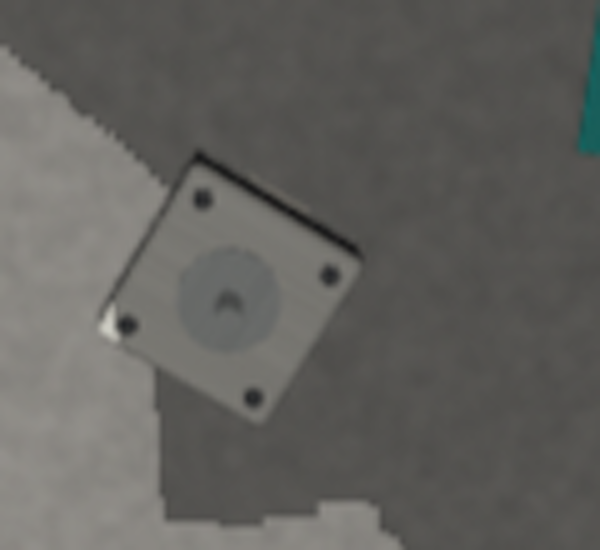

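Holes in crop at (203,199), (330,275), (127,325), (254,398).

```bash
python3 - <<'E'
from h import *
c=pickle.load(open("pics/w4.pkl","rb"))
B=np.array([(203,199),(330,275),(127,325),(254,398)])/5-.4+[270,120]
for z in(20,34,48):holes(B,z,c)
E
```

```text
z 20 mean [ 437.  -379.7] sides [32.2 32.4 32.5 32.6] ang 57.83
z 34 mean [ 437.1 -376.9] sides [30.9 31.  31.2 31.2] ang 57.84
z 48 mean [ 437.3 -373.9] sides [29.8 29.8 30.  30. ] ang 57.75
```

Call:
arm_command(delta_pos=[[-0.01, 0, -0.08], [-0.02, 0.004, -0.22], [-0.02, 0.004, -0.37], [-0.02, 0.004, -0.52], [-0.02, 0.004, -0.64]], delta_rot=[[0, 0, -0.07], [0, 0, -0.14], [0, 0, -0.21], [0, 0, -0.28], [0, 0, -0.342]], claw=[0, 0, 0, 0, 0])

```text
t: 8.27
eef_pos: [437.4, -375.5, 50.4]
tcp_rot: [-3.141, -0.0, 1.005]
ft_force: [0.4, -1.3, -0.9]
opening: 1.005
grip_force: 0.0
```

Call:
arm_command(delta_pos=[[0, 0, -0.05], [0, 0, -0.1], [0, 0, -0.14], [0, 0, -0.17], [0, 0, -0.178]], delta_rot=[[0, 0, 0], [0, 0, 0], [0, 0, 0], [0, 0, 0], [0, 0, 0]], claw=[0, 0, 0, 0, 0])

```text
t: 8.68
eef_pos: [437.3, -376.3, 7.2]
tcp_rot: [-3.141, -0.0, 1.011]
ft_force: [0.5, 0.6, 0.3]
opening: 1.0
grip_force: 0.0
```

Call:
arm_command(delta_pos=[[0, 0, 0], [0, 0, 0], [0, 0, 0], [0, 0, 0], [0, 0, 0]], delta_rot=[[0, 0, 0], [0, 0, 0], [0, 0, 0], [0, 0, 0], [0, 0, 0]], claw=[0, 0.45, 0.6, 0.8, 0.8])

```text
t: 9.1
eef_pos: [437.1, -377.2, 8.7]
tcp_rot: [3.141, 0.0, 1.01]
ft_force: [1.0, -0.1, -0.8]
opening: 0.778
grip_force: 0.0
```

Call:
arm_command(delta_pos=[[0, 0, 0], [0, 0, 0], [0, 0, 0], [0, 0, 0], [0, 0, 0]], delta_rot=[[0, 0, 0], [0, 0, 0], [0, 0, 0], [0, 0, 0], [0, 0, 0]], claw=[1, 1, 1, 1, 1])

```text
t: 9.52
eef_pos: [437.0, -377.0, 8.1]
tcp_rot: [3.142, 0.0, 1.01]
ft_force: [0.8, -0.8, 0.6]
opening: 0.442
grip_force: 30.0
```

Call:
arm_command(delta_pos=[[0, 0, 0.06], [0, 0, 0.18], [0.02, 0.05, 0.32], [0.06, 0.12, 0.44], [0.12, 0.23, 0.52]], delta_rot=[[0, 0, 0], [0, 0, 0], [0, 0, 0.05], [0, 0, 0.1], [0, 0, 0.15]], claw=[1, 1, 1, 1, 1])

```text
t: 9.93
eef_pos: [467.1, -320.5, 140.7]
tcp_rot: [3.139, 0.001, 1.247]
ft_force: [0.0, -0.7, -2.1]
opening: 0.438
grip_force: 30.0
```

Call:
arm_command(delta_pos=[[0.07, 0.13, 0.03], [0.14, 0.26, 0.06], [0.21, 0.39, 0.06], [0.28, 0.52, 0.06], [0.35, 0.66, 0.06]], delta_rot=[[0, 0, 0.06], [0, 0, 0.12], [0, 0, 0.192], [0, 0, 0.192], [0, 0, 0.192]], claw=[1, 1, 1, 1, 1])

```text
t: 10.35
eef_pos: [555.0, -153.0, 153.2]
tcp_rot: [3.142, 0.0, 1.548]
ft_force: [0.1, -0.7, -2.4]
opening: 0.44
grip_force: 30.0
```

Call:
arm_command(delta_pos=[[0.07, 0.13, 0], [0.14, 0.26, 0], [0.2, 0.4, 0], [0.26, 0.51, 0], [0.31, 0.596, 0]], delta_rot=[[0, 0, 0], [0, 0, 0], [0, 0, 0], [0, 0, 0], [0, 0, 0]], claw=[1, 1, 1, 1, 1])

```text
t: 10.77
eef_pos: [632.4, -2.8, 152.8]
tcp_rot: [-3.141, -0.0, 1.549]
ft_force: [-0.1, -0.4, -2.5]
opening: 0.439
grip_force: 30.0
```

Call:
arm_command(delta_pos=[[0, 0, 0], [0, 0, 0], [0, 0, 0], [0, 0, 0], [0, 0, 0]], delta_rot=[[0, 0, 0], [0, 0, 0], [0, 0, 0], [0, 0, 0], [0, 0, 0]], claw=[1, 1, 1, 1, 1])

```text
t: 11.18
eef_pos: [631.7, -6.5, 153.2]
tcp_rot: [-3.141, 0.0, 1.546]
ft_force: [-0.1, -0.1, -1.5]
opening: 0.441
grip_force: 30.0
```

```bash
python3 - <<'E'
from h import *
s=state();print(s["t"],s["eef_pos"],s["tcp_rot"])
c,im=snap("wrist","w5")
for b in ((250,0,390,140),(250,130,390,205)):
  P=seg("w5",*BL,5,b);print(cv2.minAreaRect(P))
E
```

```text
11.1833 [631.65512964  -6.46863978 153.15833252] [-3.14137364e+00  3.96236030e-05  1.54591528e+00]
((634.689453125, 94.15026092529297), (58.52615737915039, 59.23533630371094), 88.652099609375)
((632.2101440429688, 0.9056434631347656), (44.26539993286133, 58.784915924072266), 88.65210723876953)
```

View pics/w5.png

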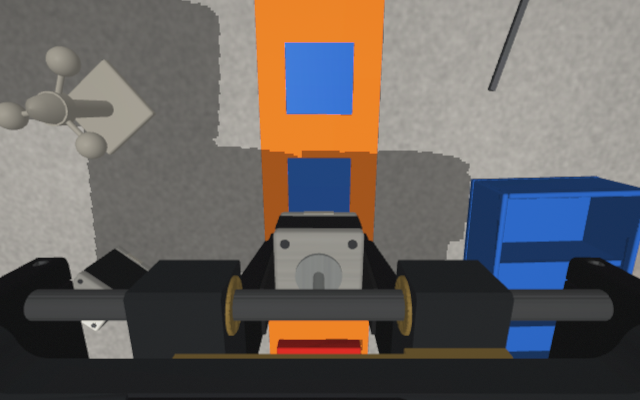

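Call:
arm_command(delta_pos=[[0, 0, -0.08], [0, 0, -0.2], [0, 0, -0.33], [0, 0, -0.43], [0, 0, -0.48]], delta_rot=[[0, 0, 0], [0, 0, 0], [0, 0, 0], [0, 0, 0], [0, 0, 0]], claw=[1, 1, 1, 1, 1])

```text
t: 11.65
eef_pos: [630.6, -6.0, 30.3]
tcp_rot: [-3.138, -0.0, 1.546]
ft_force: [0.1, 0.3, -1.8]
opening: 0.437
grip_force: 30.0
```

Call:
arm_command(delta_pos=[[0, 0, -0.024], [0, 0, -0.046], [0, 0, -0.062], [0, 0, -0.072], [0, 0, -0.076]], delta_rot=[[0, 0, 0], [0, 0, 0], [0, 0, 0], [0, 0, 0], [0, 0, 0]], claw=[1, 1, 1, 1, 1])

```text
t: 12.07
eef_pos: [632.4, -5.5, 14.8]
tcp_rot: [3.14, 0.0, 1.547]
ft_force: [-0.7, 0.4, -1.6]
opening: 0.44
grip_force: 30.0
```

Call:
arm_command(delta_pos=[[0, 0, -0.001], [0, 0, -0.002], [0, 0, -0.003], [0, 0, -0.004], [0, 0, -0.005]], delta_rot=[[0, 0, 0], [0, 0, 0], [0, 0, 0], [0, 0, 0], [0, 0, 0]], claw=[1, 1, 1, 1, 1])

```text
t: 12.48
eef_pos: [632.1, -5.5, 13.2]
tcp_rot: [3.141, 0.0, 1.547]
ft_force: [-1.9, 1.2, 4.2]
opening: 0.438
grip_force: 30.0
```

Call:
arm_command(delta_pos=[[0, 0, 0], [0, 0, -0.001], [0, 0, -0.001], [0, 0, -0.001], [0, 0, -0.001]], delta_rot=[[0, 0, 0], [0, 0, 0], [0, 0, 0], [0, 0, 0], [0, 0, 0]], claw=[1, 1, 1, 1, 1])

```text
t: 12.9
eef_pos: [632.1, -5.5, 13.2]
tcp_rot: [3.141, 0.0, 1.547]
ft_force: [-2.5, 0.0, 5.2]
opening: 0.441
grip_force: 30.0
```

Call:
arm_command(delta_pos=[[0, 0, 0], [0, 0, 0], [0, 0, 0], [0, 0, 0], [0, 0, 0]], delta_rot=[[0, 0, 0], [0, 0, 0], [0, 0, 0], [0, 0, 0], [0, 0, 0]], claw=[0.5, 0.4, 0.3, 0.1, 0])

```text
t: 13.32
eef_pos: [632.0, -5.5, 12.5]
tcp_rot: [3.142, 0.0, 1.547]
ft_force: [0.5, 0.4, -1.3]
opening: 0.722
grip_force: 0.0
```

Call:
arm_command(delta_pos=[[0, 0, 0.06], [0, 0, 0.18], [0, 0, 0.32], [0, 0, 0.45], [-0.04, 0.06, 0.56]], delta_rot=[[0, 0, 0], [0, 0, 0], [0, 0, 0], [0, 0, 0], [0, 0, 0]], claw=[0, 0, 0, 0, 0])

```text
t: 13.73
eef_pos: [623.3, 7.9, 154.8]
tcp_rot: [3.139, 0.001, 1.545]
ft_force: [0.1, -1.1, 0.5]
opening: 0.995
grip_force: 0.0
```

Call:
arm_command(delta_pos=[[-0.06, 0.12, 0.06], [-0.12, 0.25, 0.12], [-0.18, 0.38, 0.18], [-0.25, 0.51, 0.22], [-0.32, 0.65, 0.244]], delta_rot=[[0, 0, 0], [0, 0, 0], [0, 0, 0], [0, 0, 0], [0, 0, 0]], claw=[0, 0, 0, 0, 0])

```text
t: 14.15
eef_pos: [541.4, 173.2, 215.0]
tcp_rot: [3.14, -0.0, 1.547]
ft_force: [0.4, -0.0, -0.6]
opening: 0.998
grip_force: 0.0
```

Call:
arm_command(delta_pos=[[-0.06, 0.13, 0], [-0.13, 0.26, 0], [-0.19, 0.38, 0], [-0.25, 0.5, 0], [-0.32, 0.62, 0]], delta_rot=[[0, 0, 0], [0, 0, 0], [0, 0, 0], [0, 0, 0], [0, 0, 0]], claw=[0, 0, 0, 0, 0])

```text
t: 14.57
eef_pos: [461.2, 328.4, 213.8]
tcp_rot: [3.141, -0.0, 1.547]
ft_force: [0.2, -0.0, 0.0]
opening: 1.0
grip_force: 0.0
```

Call:
arm_command(delta_pos=[[-0.06, 0.12, 0], [-0.1, 0.2, 0], [-0.12, 0.244, 0], [-0.12, 0.244, 0], [-0.12, 0.244, 0]], delta_rot=[[0, 0, 0], [0, 0, 0], [0, 0, 0], [0, 0, 0], [0, 0, 0]], claw=[0, 0, 0, 0, 0])

```text
t: 14.98
eef_pos: [432.1, 387.8, 213.5]
tcp_rot: [3.142, 0.0, 1.548]
ft_force: [1.0, -0.8, -0.4]
opening: 1.0
grip_force: 0.0
```

```bash
python3 - <<'E'
from h import *
s=state();print(s["t"],s["eef_pos"],s["tcp_rot"])
c,im=snap("wrist","w6")
cv2.imwrite("pics/c6.png",crop(im[:,:,::-1],260,400,100,230,4))
E
```

```text
14.9833 [432.10691235 387.78014725 213.50422501] [3.14156638e+00 3.81356562e-04 1.54809073e+00]
```

View pics/c6.png

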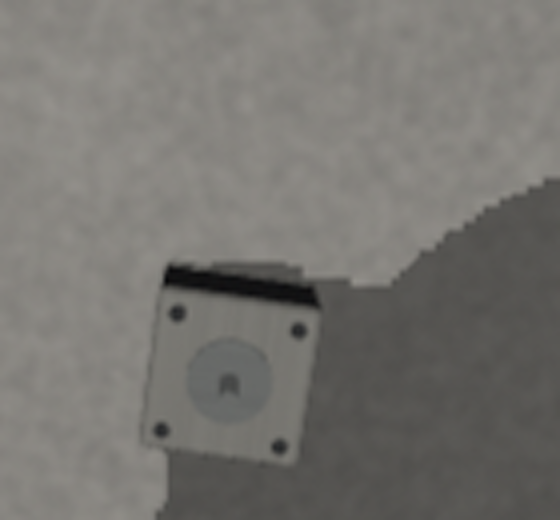

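Holes at (178,313), (299,331), (162,430), (280,446) in the crop (scale 4).

```bash
python3 - <<'E'
from h import *
c=pickle.load(open("pics/w6.pkl","rb"))
B=np.array([(178,313),(299,331),(162,430),(280,446)])/4-.375+[260,100]
for z in(34,48,62):holes(B,z,c)
E
```

```text
z 34 mean [430.7 374.3] sides [32.2 32.2 32.3 32.5] ang 80.42
z 48 mean [430.8 378. ] sides [30.8 30.9 31.1 31.1] ang 80.57
z 62 mean [430.9 381.5] sides [29.5 29.6 29.7 29.8] ang 80.35
```

Call:
arm_command(delta_pos=[[-0.005, -0.02, -0.08], [-0.005, -0.04, -0.22], [-0.005, -0.04, -0.37], [-0.005, -0.04, -0.5], [-0.005, -0.04, -0.62]], delta_rot=[[0, 0, -0.04], [0, 0, -0.091], [0, 0, -0.091], [0, 0, -0.091], [0, 0, -0.091]], claw=[0, 0, 0, 0, 0])

```text
t: 15.45
eef_pos: [431.5, 376.3, 57.1]
tcp_rot: [-3.142, 0.0, 1.402]
ft_force: [1.2, 0.1, 0.0]
opening: 1.002
grip_force: 0.0
```

Call:
arm_command(delta_pos=[[0, 0, -0.05], [0, 0, -0.1], [0, 0, -0.14], [0, 0, -0.165], [0, 0, -0.17]], delta_rot=[[0, 0, 0], [0, 0, 0], [0, 0, 0], [0, 0, 0], [0, 0, 0]], claw=[0, 0, 0, 0, 0])

```text
t: 15.87
eef_pos: [431.0, 377.2, 15.4]
tcp_rot: [-3.141, 0.001, 1.403]
ft_force: [-0.4, -0.3, -0.1]
opening: 0.997
grip_force: 0.0
```

Call:
arm_command(delta_pos=[[0, 0, 0], [0, 0, 0], [0, 0, 0], [0, 0, 0], [0, 0, 0]], delta_rot=[[0, 0, 0], [0, 0, 0], [0, 0, 0], [0, 0, 0], [0, 0, 0]], claw=[0, 0.45, 0.6, 0.8, 0.8])

```text
t: 16.28
eef_pos: [430.9, 378.2, 16.6]
tcp_rot: [3.141, -0.001, 1.404]
ft_force: [0.2, -0.3, -0.1]
opening: 0.774
grip_force: 0.0
```

Call:
arm_command(delta_pos=[[0, 0, 0], [0, 0, 0], [0, 0, 0], [0, 0, 0], [0, 0, 0]], delta_rot=[[0, 0, 0], [0, 0, 0], [0, 0, 0], [0, 0, 0], [0, 0, 0]], claw=[1, 1, 1, 1, 1])

```text
t: 16.7
eef_pos: [430.7, 378.0, 16.2]
tcp_rot: [-3.142, 0.0, 1.404]
ft_force: [0.9, 0.0, 1.6]
opening: 0.439
grip_force: 30.0
```

Call:
arm_command(delta_pos=[[0, 0, 0.06], [0, 0, 0.18], [0.02, -0.02, 0.32], [0.06, -0.09, 0.43], [0.13, -0.18, 0.53]], delta_rot=[[0, 0, 0], [0, 0, 0], [0, 0, 0.03], [0, 0, 0.06], [0, 0, 0.091]], claw=[1, 1, 1, 1, 1])

```text
t: 17.12
eef_pos: [462.3, 333.4, 150.1]
tcp_rot: [-3.141, -0.0, 1.552]
ft_force: [1.6, 0.3, -4.0]
opening: 0.443
grip_force: 30.0
```

Call:
arm_command(delta_pos=[[0.08, -0.11, 0.03], [0.16, -0.22, 0.058], [0.24, -0.33, 0.058], [0.32, -0.44, 0.058], [0.4, -0.56, 0.058]], delta_rot=[[0, 0, 0], [0, 0, 0], [0, 0, 0], [0, 0, 0], [0, 0, 0]], claw=[1, 1, 1, 1, 1])

```text
t: 17.53
eef_pos: [563.7, 191.7, 162.9]
tcp_rot: [-3.141, 0.0, 1.547]
ft_force: [-0.1, 0.6, -3.8]
opening: 0.437
grip_force: 30.0
```

Call:
arm_command(delta_pos=[[0.07, -0.11, 0], [0.14, -0.21, 0], [0.2, -0.3, 0], [0.25, -0.36, 0], [0.285, -0.395, 0]], delta_rot=[[0, 0, 0], [0, 0, 0], [0, 0, 0], [0, 0, 0], [0, 0, 0]], claw=[1, 1, 1, 1, 1])

```text
t: 17.95
eef_pos: [635.2, 92.2, 162.4]
tcp_rot: [-3.141, 0.0, 1.545]
ft_force: [-0.6, -0.6, -3.5]
opening: 0.441
grip_force: 30.0
```

Call:
arm_command(delta_pos=[[0, 0, 0], [0, 0, 0], [0, 0, 0], [0, 0, 0], [0, 0, 0]], delta_rot=[[0, 0, 0], [0, 0, 0], [0, 0, 0], [0, 0, 0], [0, 0, 0]], claw=[1, 1, 1, 1, 1])

```text
t: 18.37
eef_pos: [634.0, 95.3, 163.3]
tcp_rot: [-3.142, -0.0, 1.548]
ft_force: [-0.1, -0.9, -3.4]
opening: 0.444
grip_force: 30.0
```

```bash
python3 - <<'E'
from h import *
s=state();print(s["t"],s["eef_pos"],s["tcp_rot"])
c,im=snap("wrist","w7")
for b in ((250,0,390,140),(250,135,390,205)):
  P=seg("w7",*BL,5,b);print(cv2.minAreaRect(P),P.max(0))
# upper two holes of held motor: dark spots in the top face
g=cv2.cvtColor(im,cv2.COLOR_RGB2GRAY);cv2.imwrite("pics/c7.png",crop(im[:,:,::-1],265,375,200,290,6))
E
```

```text
18.3667 [634.00403427  95.25756442 163.26565047] [-3.14153618e+00 -6.49186982e-05  1.54849543e+00]
((637.2159423828125, 194.114013671875), (58.9219970703125, 58.8856201171875), 88.79814910888672) [667.  224.1]
((634.8876953125, 100.4614486694336), (45.668968200683594, 58.84648895263672), 88.79816436767578) [664.7 123.9]
```

Call:
arm_command(delta_pos=[[0, 0, -0.08], [0, 0, -0.21], [0, 0, -0.35], [0, 0, -0.46], [0, 0, -0.51]], delta_rot=[[0, 0, 0], [0, 0, 0], [0, 0, 0], [0, 0, 0], [0, 0, 0]], claw=[1, 1, 1, 1, 1])

```text
t: 18.83
eef_pos: [632.8, 94.6, 32.3]
tcp_rot: [-3.137, 0.0, 1.548]
ft_force: [-0.3, -0.5, -3.2]
opening: 0.439
grip_force: 30.0
```

Call:
arm_command(delta_pos=[[0, 0, -0.015], [0, 0, -0.03], [0, 0, -0.042], [0, 0, -0.05], [0, 0, -0.054]], delta_rot=[[0, 0, 0], [0, 0, 0], [0, 0, 0], [0, 0, 0], [0, 0, 0]], claw=[1, 1, 1, 1, 1])

```text
t: 19.25
eef_pos: [635.1, 94.3, 23.2]
tcp_rot: [3.14, -0.0, 1.547]
ft_force: [0.3, -0.5, -3.9]
opening: 0.446
grip_force: 30.0
```

Call:
arm_command(delta_pos=[[0, 0, -0.001], [0, 0, -0.002], [0, 0, -0.003], [0, 0, -0.004], [0, 0, -0.005]], delta_rot=[[0, 0, 0], [0, 0, 0], [0, 0, 0], [0, 0, 0], [0, 0, 0]], claw=[1, 1, 1, 1, 1])

```text
t: 19.67
eef_pos: [634.6, 94.3, 21.2]
tcp_rot: [3.141, -0.0, 1.547]
ft_force: [-1.6, -0.3, 3.2]
opening: 0.442
grip_force: 30.0
```

Call:
arm_command(delta_pos=[[0, 0, 0], [0, 0, -0.001], [0, 0, -0.001], [0, 0, -0.001], [0, 0, -0.001]], delta_rot=[[0, 0, 0], [0, 0, 0], [0, 0, 0], [0, 0, 0], [0, 0, 0]], claw=[1, 1, 1, 1, 1])

```text
t: 20.08
eef_pos: [634.6, 94.3, 21.2]
tcp_rot: [3.141, 0.0, 1.547]
ft_force: [-2.5, -1.1, 6.3]
opening: 0.439
grip_force: 30.0
```

Call:
arm_command(delta_pos=[[0, 0, 0], [0, 0, 0], [0, 0, 0], [0, 0, 0], [0, 0, 0]], delta_rot=[[0, 0, 0], [0, 0, 0], [0, 0, 0], [0, 0, 0], [0, 0, 0]], claw=[0.5, 0.4, 0.3, 0.1, 0])

```text
t: 20.5
eef_pos: [634.6, 94.3, 20.6]
tcp_rot: [3.141, 0.0, 1.547]
ft_force: [0.2, 0.4, -0.1]
opening: 0.724
grip_force: 0.0
```

Call:
arm_command(delta_pos=[[0, 0, 0.06], [0, 0, 0.18], [0, 0, 0.32], [0, 0, 0.46], [0, 0, 0.6]], delta_rot=[[0, 0, 0], [0, 0, 0], [0, 0, 0], [0, 0, 0], [0, 0, 0]], claw=[0, 0, 0, 0, 0])

```text
t: 20.92
eef_pos: [634.2, 94.3, 172.1]
tcp_rot: [-3.141, 0.0, 1.547]
ft_force: [-0.6, -0.6, -0.0]
opening: 0.994
grip_force: 0.0
```

Call:
arm_command(delta_pos=[[-0.06, -0.05, 0.1], [-0.14, -0.12, 0.18], [-0.24, -0.21, 0.24], [-0.34, -0.3, 0.254], [-0.43, -0.38, 0.254]], delta_rot=[[0, 0, 0], [0, 0, 0], [0, 0, 0], [0, 0, 0], [0, 0, 0]], claw=[0, 0, 0, 0, 0])

```text
t: 21.33
eef_pos: [526.0, -1.6, 235.5]
tcp_rot: [3.139, 0.0, 1.548]
ft_force: [0.0, -0.2, -0.8]
opening: 0.999
grip_force: 0.0
```

Call:
arm_command(delta_pos=[[-0.1, -0.09, 0], [-0.2, -0.18, 0], [-0.3, -0.27, 0], [-0.37, -0.33, 0], [-0.4, -0.357, 0]], delta_rot=[[0, 0, 0], [0, 0, 0], [0, 0, 0], [0, 0, 0], [0, 0, 0]], claw=[0, 0, 0, 0, 0])

```text
t: 21.75
eef_pos: [425.1, -91.1, 234.4]
tcp_rot: [-3.142, 0.0, 1.546]
ft_force: [-0.7, -0.4, 1.3]
opening: 1.002
grip_force: 0.0
```

```bash
python3 - <<'E'
from h import *
s=state();print(s["t"],s["eef_pos"],s["tcp_rot"])
c,im=snap("wrist","w8")
cv2.imwrite("pics/c8.png",crop(im[:,:,::-1],265,385,110,230,5))
E
```

```text
21.75 [425.08972679 -91.1437564  234.37451593] [-3.14159149e+00  2.40328013e-04  1.54579866e+00]
```

View pics/c8.png

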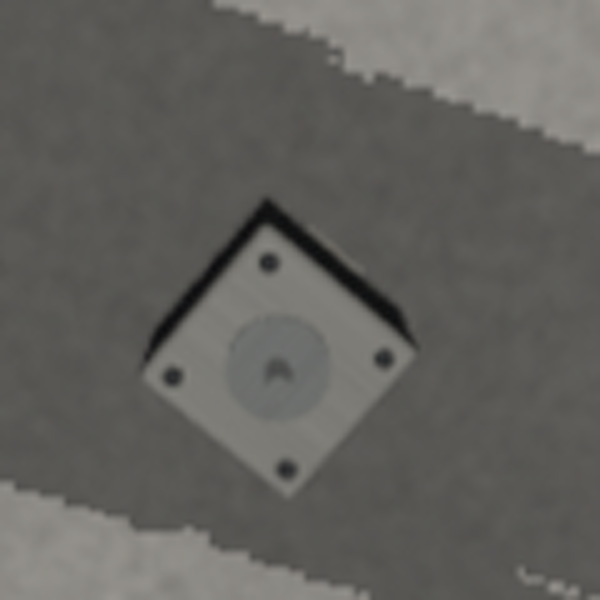

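Holes at (269,263), (174,376), (384,358), (287,469).

```bash
python3 - <<'E'
from h import *
c=pickle.load(open("pics/w8.pkl","rb"))
B=np.array([(269,263),(174,376),(384,358),(287,469)])/5-.4+[265,110]
for z in(48,62):holes(B,z,c)
E
```

```text
z 48 mean [427.4 -93.4] sides [32.  32.2 32.2 32.5] ang 48.75
z 62 mean [427.4 -90.3] sides [30.7 30.9 31.  31.2] ang 48.64
```

Call:
arm_command(delta_pos=[[0.002, 0, -0.06], [0.002, 0, -0.16], [0.002, 0, -0.28], [0.002, 0, -0.39], [0.002, 0, -0.48]], delta_rot=[[0, 0, -0.07], [0, 0, -0.145], [0, 0, -0.22], [0, 0, -0.295], [0, 0, -0.37]], claw=[0, 0, 0, 0, 0])

```text
t: 22.22
eef_pos: [428.1, -89.3, 112.5]
tcp_rot: [-3.141, -0.0, 0.961]
ft_force: [0.6, -0.5, -1.0]
opening: 1.0
grip_force: 0.0
```

Call:
arm_command(delta_pos=[[0, 0, -0.03], [0, 0, -0.07], [0, 0, -0.13], [0, 0, -0.19], [0, 0, -0.24]], delta_rot=[[0, 0, -0.06], [0, 0, -0.077], [0, 0, -0.077], [0, 0, -0.077], [0, 0, -0.077]], claw=[0, 0, 0, 0, 0])

```text
t: 22.63
eef_pos: [428.5, -89.4, 53.0]
tcp_rot: [3.141, -0.0, 0.845]
ft_force: [0.9, 0.4, 0.2]
opening: 1.002
grip_force: 0.0
```

Call:
arm_command(delta_pos=[[0, 0, -0.05], [0, 0, -0.09], [0, 0, -0.112], [0, 0, -0.112], [0, 0, -0.112]], delta_rot=[[0, 0, 0], [0, 0, 0], [0, 0, 0], [0, 0, 0], [0, 0, 0]], claw=[0, 0, 0, 0, 0])

```text
t: 23.05
eef_pos: [428.0, -89.7, 26.1]
tcp_rot: [-3.141, 0.0, 0.845]
ft_force: [-0.1, -0.4, 0.0]
opening: 0.999
grip_force: 0.0
```

Call:
arm_command(delta_pos=[[0, 0, 0], [0, 0, 0], [0, 0, 0], [0, 0, 0], [0, 0, 0]], delta_rot=[[0, 0, 0], [0, 0, 0], [0, 0, 0], [0, 0, 0], [0, 0, 0]], claw=[0.3, 0.45, 0.6, 0.8, 0.8])

```text
t: 23.47
eef_pos: [427.6, -90.0, 26.4]
tcp_rot: [3.141, -0.0, 0.845]
ft_force: [0.5, -0.1, 0.7]
opening: 0.701
grip_force: 0.0
```

Call:
arm_command(delta_pos=[[0, 0, 0], [0, 0, 0], [0, 0, 0], [0, 0, 0], [0, 0, 0]], delta_rot=[[0, 0, 0], [0, 0, 0], [0, 0, 0], [0, 0, 0], [0, 0, 0]], claw=[1, 1, 1, 1, 1])

```text
t: 23.88
eef_pos: [427.4, -89.9, 26.1]
tcp_rot: [-3.141, 0.0, 0.845]
ft_force: [-0.6, -0.5, -0.0]
opening: 0.441
grip_force: 30.0
```

Call:
arm_command(delta_pos=[[0, 0, 0.06], [0, 0, 0.18], [0, 0, 0.32], [0, 0, 0.46], [0, 0, 0.58]], delta_rot=[[0, 0, 0], [0, 0, 0], [0, 0, 0.06], [0, 0, 0.12], [0, 0, 0.18]], claw=[1, 1, 1, 1, 1])

```text
t: 24.3
eef_pos: [427.1, -89.8, 173.0]
tcp_rot: [-3.142, 0.0, 1.133]
ft_force: [0.2, -0.2, -3.5]
opening: 0.442
grip_force: 30.0
```

Call:
arm_command(delta_pos=[[0.05, 0.05, 0.06], [0.12, 0.14, 0.06], [0.2, 0.24, 0.06], [0.28, 0.34, 0.06], [0.36, 0.45, 0.06]], delta_rot=[[0, 0, 0.06], [0, 0, 0.12], [0, 0, 0.18], [0, 0, 0.24], [0, 0, 0.267]], claw=[1, 1, 1, 1, 1])

```text
t: 24.72
eef_pos: [517.9, 23.6, 186.0]
tcp_rot: [-3.141, 0.0, 1.552]
ft_force: [0.4, -1.1, -2.8]
opening: 0.439
grip_force: 30.0
```

Call:
arm_command(delta_pos=[[0.08, 0.11, 0], [0.16, 0.23, 0], [0.24, 0.35, 0], [0.32, 0.47, 0], [0.4, 0.58, 0]], delta_rot=[[0, 0, 0], [0, 0, 0], [0, 0, 0], [0, 0, 0], [0, 0, 0]], claw=[1, 1, 1, 1, 1])

```text
t: 25.13
eef_pos: [617.7, 169.4, 185.4]
tcp_rot: [-3.14, 0.0, 1.548]
ft_force: [0.6, -0.3, -3.3]
opening: 0.444
grip_force: 30.0
```

Call:
arm_command(delta_pos=[[0.05, 0.07, 0], [0.079, 0.107, 0], [0.079, 0.107, 0], [0.079, 0.107, 0], [0.079, 0.107, 0]], delta_rot=[[0, 0, 0], [0, 0, 0], [0, 0, 0], [0, 0, 0], [0, 0, 0]], claw=[1, 1, 1, 1, 1])

```text
t: 25.55
eef_pos: [636.6, 193.6, 185.6]
tcp_rot: [-3.14, 0.001, 1.547]
ft_force: [0.1, -0.8, -3.6]
opening: 0.438
grip_force: 30.0
```

Call:
arm_command(delta_pos=[[0, 0, -0.08], [0, 0, -0.2], [0, 0, -0.32], [0, 0, -0.42], [0, 0, -0.48]], delta_rot=[[0, 0, 0], [0, 0, 0], [0, 0, 0], [0, 0, 0], [0, 0, 0]], claw=[1, 1, 1, 1, 1])

```text
t: 25.97
eef_pos: [635.7, 192.9, 63.6]
tcp_rot: [-3.138, 0.001, 1.546]
ft_force: [-0.9, -0.8, -4.1]
opening: 0.438
grip_force: 30.0
```

```bash
python3 - <<'E'
from h import *
s=state();print(s["t"],s["eef_pos"],s["tcp_rot"],s["ft_force"])
E
```

```text
25.9667 [635.73079896 192.85389882  63.60107396] [-3.13840277e+00  8.37279029e-04  1.54606034e+00] [-0.9470583  -0.81183726 -4.14136229]
```

Call:
arm_command(delta_pos=[[0, 0, -0.04], [0, 0, -0.08], [0, 0, -0.11], [0, 0, -0.13], [0, 0, -0.136]], delta_rot=[[0, 0, 0], [0, 0, 0], [0, 0, 0], [0, 0, 0], [0, 0, 0]], claw=[1, 1, 1, 1, 1])

```text
t: 26.38
eef_pos: [637.2, 194.1, 31.9]
tcp_rot: [3.142, 0.0, 1.547]
ft_force: [-0.1, -0.3, -2.9]
opening: 0.444
grip_force: 30.0
```

Call:
arm_command(delta_pos=[[0, 0, 0], [0, 0, 0], [0, 0, -0.002], [0, 0, -0.004], [0, 0, -0.005]], delta_rot=[[0, 0, 0], [0, 0, 0], [0, 0, 0], [0, 0, 0], [0, 0, 0]], claw=[1, 1, 1, 1, 1])

```text
t: 26.8
eef_pos: [637.4, 194.4, 31.2]
tcp_rot: [3.141, -0.0, 1.547]
ft_force: [0.2, 1.0, 4.2]
opening: 0.441
grip_force: 30.0
```

Call:
arm_command(delta_pos=[[0, 0, 0], [0, 0, -0.001], [0, 0, -0.001], [0, 0, -0.001], [0, 0, -0.001]], delta_rot=[[0, 0, 0], [0, 0, 0], [0, 0, 0], [0, 0, 0], [0, 0, 0]], claw=[1, 1, 1, 1, 1])

```text
t: 27.22
eef_pos: [637.4, 194.4, 31.2]
tcp_rot: [3.141, -0.0, 1.547]
ft_force: [-1.2, 0.3, 5.8]
opening: 0.439
grip_force: 30.0
```

Call:
arm_command(delta_pos=[[0, 0, 0], [0, 0, 0], [0, 0, 0], [0, 0, 0], [0, 0, 0]], delta_rot=[[0, 0, 0], [0, 0, 0], [0, 0, 0], [0, 0, 0], [0, 0, 0]], claw=[0.5, 0.4, 0.3, 0.1, 0])

```text
t: 27.63
eef_pos: [637.3, 194.3, 30.5]
tcp_rot: [3.142, 0.0, 1.547]
ft_force: [1.0, -0.2, 0.2]
opening: 0.724
grip_force: 0.0
```

Call:
arm_command(delta_pos=[[0, 0, 0.06], [0, 0, 0.18], [0, 0, 0.32], [0, 0, 0.46], [0, 0, 0.6]], delta_rot=[[0, 0, 0], [0, 0, 0], [0, 0, 0], [0, 0, 0], [0, 0, 0]], claw=[0, 0, 0, 0, 0])

```text
t: 28.05
eef_pos: [637.0, 194.2, 182.2]
tcp_rot: [-3.141, 0.0, 1.547]
ft_force: [0.2, 0.7, 0.7]
opening: 0.991
grip_force: 0.0
```

Call:
arm_command(delta_pos=[[0, -0.06, 0.12], [0, -0.16, 0.24], [0, -0.26, 0.36], [0, -0.36, 0.48], [0, -0.46, 0.6]], delta_rot=[[0, 0, 0], [0, 0, 0], [0, 0, 0], [0, 0, 0], [0, 0, 0]], claw=[0, 0, 0, 0, 0])

```text
t: 28.47
eef_pos: [636.9, 78.2, 332.2]
tcp_rot: [3.141, 0.0, 1.547]
ft_force: [0.4, -0.7, 0.2]
opening: 1.0
grip_force: 0.0
```

Call:
arm_command(delta_pos=[[0, -0.1, 0], [0, -0.2, 0], [0, -0.25, 0], [0, -0.25, 0], [0, -0.25, 0]], delta_rot=[[0, 0, 0], [0, 0, 0], [0, 0, 0], [0, 0, 0], [0, 0, 0]], claw=[0, 0, 0, 0, 0])

```text
t: 28.88
eef_pos: [637.2, 16.7, 330.3]
tcp_rot: [-3.141, -0.0, 1.546]
ft_force: [-0.4, 0.5, -0.2]
opening: 1.0
grip_force: 0.0
```

```bash
python3 - <<'E'
from h import *
s=state();print(s["t"],s["eef_pos"],s["tcp_rot"])
c,im=snap("wrist","w9")
o=crop(im[:,:,::-1],150,420,0,280,2);cv2.imwrite("pics/c9.png",o)
E
```

```text
28.8833 [637.22044147  16.72496247 330.28217382] [-3.14100855e+00 -3.38957082e-04  1.54612120e+00]
```

View pics/c9.png

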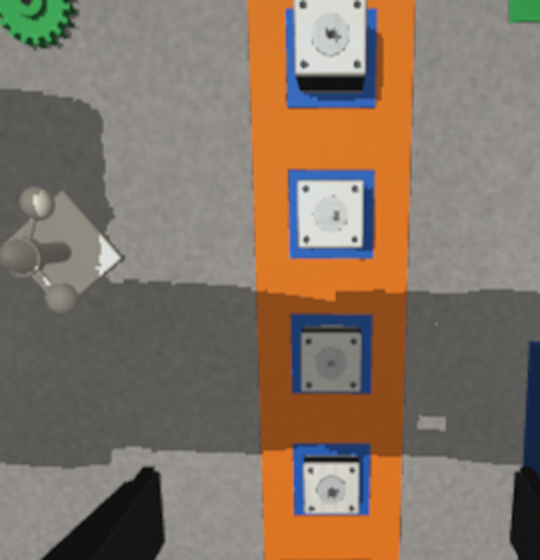

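```bash
python3 - <<'E'
from h import *
c=pickle.load(open("pics/w9.pkl","rb"))
H={53:[(306,187),(358,186),(306,241),(360,241)],39:[(307,335),(357,335),(308,388),(357,388)],25:[(309,465),(354,466),(309,507),(356,507)],67:[(300,4),(359,4),(304,64),(359,64)]}
for z,p in H.items():holes(np.array(p)/2-.25+[150,0],z,c)
for b in((285,0,345,56),(285,80,345,135),(285,155,345,200),(285,220,345,260)):
    P=seg("w9",*BL,5,b);print(cv2.minAreaRect(P))
E
```

```text
z 53 mean [636.2  94.1] sides [32.8 33.1 33.7 34.8] ang 88.68
z 39 mean [633.4  -4.7] sides [34.4 34.5 37.6 37.6] ang 89.09
z 25 mean [ 630.6 -103.7] sides [33.4 33.6 34.  35.8] ang 88.56
z 67 mean [637.6 193.8] sides [31.1 31.2 32.  33.7] ang 88.81
((637.0347900390625, 193.2574005126953), (58.032867431640625, 58.333526611328125), 88.67491149902344)
((634.712646484375, 93.9208984375), (58.431541442871094, 57.35883331298828), 88.04285430908203)
((631.803955078125, -5.986675262451172), (56.11427307128906, 57.517005920410156), 88.66260528564453)
((629.8215942382812, -105.66110229492188), (57.24415588378906, 58.5167350769043), 88.652099609375)
```

```bash
python3 - <<'E'
from h import *
for z,b,v in((53,(290,85,342,128),150),(39,(292,158,340,198),75),(25,(296,230,338,257),130),(67,(290,0,342,38),150)):
    P=seg("w9",(0,0,v),(180,70,255),z,b);print(z,cv2.minAreaRect(P))
E
```

```text
53 ((634.695068359375, 94.2159194946289), (40.585933685302734, 40.806949615478516), 88.4925765991211)
39 ((629.9672241210938, -5.400112152099609), (42.71052551269531, 46.33674240112305), 88.6441421508789)
25 ((630.2083129882812, -104.76515197753906), (40.73000717163086, 41.23265838623047), 88.66155242919922)
67 ((636.6860961914062, 192.4247589111328), (37.54624557495117, 41.43646240234375), 88.72689056396484)
```

```bash
python3 -c "
from cell import *
print(job_done())"
```

```text
the job is handed in; nothing more can be done
None
```

All four motors stand shaft up on the blue pads in height order, shortest next to the red block, and the job is handed in at about 29 s. The last picture showed the shortest and second-tallest centred to about 1 mm; the other two were checked only by eye there. The wind gauge was never touched.

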